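Turn the gearbox cover over and push it home in the deburring nest

TASK

The gearbox cover on the raised deburring board lies with its painted side up and is too broad to pick up flat. Slide it well out over the board's front edge so that you can get under it, turn it over so that the bright joint face is up, and push it fully home in the steel nest at the back of the board, ready for deburring. Don't disturb the green tin or the V-block, and don't let the cover fall off the board.

Things in the scene. Friction and masses are not known exactly. Their poses are not given: they have to be found in the camera images.
- board: Raised board, fixed: pale wooden top 240 mm deep (x), 250 mm wide (y), 20 mm thick, upper face 100 mm above the bench; its two runners stand 50 mm back from the front edge (free gap below it 80 mm high). Origin: centre of its footprint, on the bench. x points to its back (nest end), z up; its front edge faces the robot's right: turned 1.35 to 1.75 rad about z.
- front_edge (a point): Middle of the board's front upper edge (board x = -120 mm, z = 100 mm); axes as the board.
- nest (a point): On the board's top under the centre of a cover that is fully home (board x = 48 mm, y = 0, z = 100 mm); axes as the board. The nest is of steel rails 10 mm high, open to the front: a back stop with its face 50 mm behind this point, two cheeks at y = +-67 mm from 14 to 50 mm behind this point, their mouths flaring at 0.45 rad from there to 10 mm before this point.
- cover: Loose cover plate 100 mm (x) x 130 mm (y) x 12 mm, about 0.4 kg, balanced at its middle. One side dull blue paint with bright bolt seats and a round pad, the other bare bright aluminium with a dark seal line (joint face). Starts flat before the nest, painted side up, x within 0.3 rad of the board's. Origin: middle of the joint face; z points from there to the painted side.
- cover_centre (a point): Centre of the cover, in the middle of its thickness, 6 mm from either broad face; axes as the cover.
- nut_tin: Bystander: dark green open tin, 67 mm across, 80 mm high, right of the board. Origin: centre of its base.
- v_block: Bystander: grey steel V-block 45 x 55 x 38 mm, right of the front of the board. Origin: centre of its base.

How it is judged:
By the outcome, as a careful person would: the job done as asked, in the order asked, and still so for the second after the job is handed in, with the robot touching nothing.
It also fails if it takes over 61 s, if anything falls off the work surface, if the arm or the gripper's body presses on something with over 40 N, if the wrist force passes 120 N, or if a joint passes its speed limit or range.

ROBOT

A 7-joint arm with a two-finger parallel gripper is mounted at the origin on a cart in front of the work surface, level with it; the furniture and walls round the work are solid. World frame = base frame: x ahead of the robot, y to its left, z up, the work surface at z = 0. Lengths are in m, angles in rad, forces in N, time in s.
With the tool pointing down it reaches from about 0.4 to 0.85 m from the base axis. Payload 10.4 kg.
Tool frame: the origin (TCP) lies midway between the tips of the shut fingers; the grasp point (between the pads) lies 19 mm behind it; z points along the fingers, y is the line along which they close (so a half turn about z gives the same grasp; the last joint's range is limited). The gripper opens to 87 mm and grips with 3 to 60 N. Pads are 19 mm wide; open, the fingers measure 117 mm over their backs; the gripper's body (75 mm by 190 mm) begins 51 mm behind the grasp point.
Start: joints at [-1.355, 0.332, -0.065, 1.46, 0.022, 1.35, -0.088], TCP at [0.148, 0.607, 0.223] pointing down, gripper open.
Joint ranges: [-2.6, 2.6], [-0.5, 2.12], [-1.47, 1.34], [0.16, 2.42], [-1.27, 4.41], [0.06, 2.06], [-2.6, 2.6]. Speed limits (rad/s): [2.22, 2.22, 2.79, 2.79, 3.14, 3.14, 3.14].

INTERFACE

Orientations are given as a unit quaternion [x, y, z, w].
In Python, from bench import r gives the robot as it stands.
- The arm moves only by the tool move_arm, never from a script. Its argument "targets" is a list of rows, each a list of 3 entries, a list of its own where there are three numbers: the shift along the tool's x, y, z in cm, then the turn, a rotation vector about the tool's x, y, z in rad, then the opening in per cent of the stroke, from 0 (shut) to 100 (fully open). In form: [[[x, y, z], [wx, wy, wz], gripper], ...]. A call has 1 to 20 rows; each row shifts and turns the commanded pose from where the row before left it, along the tool's axes as they then stand; what a row does not reach is not made up. A row lasts 1/8 s, in which the tool goes at most 62.5 mm and 10.7 degrees, less where a joint would pass 70% of its speed; a pose out of reach is approached as far as the arm can. A call with a gripper value outside its range is refused whole. The fingers move at their own pace and stop on an object; "grip_force" is the grip in N (left out, the last holds). Time passes only in rows, so rows that do not move let the fingers close. It gives the time, the measured TCP pose, the force, the opening and the grip force at its end, in the units of the state.
- r.read_state(): the state, without advancing time (a new reading comes with each control period).
- r.camera(name): name is "side" or "top"; returns a dict with "image" (480x640x3 uint8, blue, green, red), "vertical_fov" (degrees; the focal length in pixels is half the picture's height over the tangent of half this angle, whatever the lens; pixels are square), "cx", "cy" (the principal point, pixels), "k1" (the pictures are not rectified: a ray, as slopes to the right and down, at radius r is drawn at 1 + k1 r^2 times it, then the intrinsics apply), "cam_to_world" (4x4, takes a point from camera to world coordinates). Camera axes: x right, y down, z forward; pixel columns grow to the right and rows downward; lengths in m; the calibration is good to about 2 mm. A picture is of the moment at which its call begins. There is no depth.
- r.close_job(): hands the job in; it is judged then, once.
The state is a dict: "time": time; "joint_positions": joint angles; "joint_vel": joint speeds; "joint_torque": joint torques, N m; "ee_pos": TCP position; "eef_rot": TCP orientation; "ft_force": force on the tool from outside, world axes, zero at the start; "torque": the same for the moment, N m; "width": finger opening in m; "grip_force": force on a finger pad.
Only numpy, scipy, OpenCV 4.12 (cv2) and the standard library are available. Lean on these libraries where they do the work, as an engineer would, in place of code of your own. Each camera call takes 0.05 s, during which the arm holds its last target. There are 200 camera calls.

## Working session

There is one attempt and no reset: what is moved stays moved. The work goes in short steps, Python scripts to look and compute and a tool call to move; the robot and the scene stay as the last step left them, time stands still between calls to the robot, and variables do not carry over. Pictures are saved under pics/ and viewed, at most 10 in all, crops included, and the job is handed in when it is done.

Besides the shell and the picture viewer there is one more tool, called after "Call:" in YAML: its name, and indented under it one key for each argument. move_arm: Moves the arm, as the interface text tells. Its arguments: {"type":"object","properties":{"targets":{"type":"array"},"grip_force":{"type":"number"}},"required":["targets"]}

```bash
ls; mkdir -p pics; cat > h.py <<'E'
import numpy as np, cv2
from bench import r
from scipy.spatial.transform import Rotation as R
def K(c):
    f=240/np.tan(np.radians(c["vertical_fov"])/2)
    return np.array([[f,0,c["cx"]],[0,f,c["cy"]],[0,0,1.]]), np.array([c["k1"],0,0,0.])
def onplane(c,px,z):
    k,d=K(c); p=cv2.undistortPoints(np.array(px,float).reshape(-1,1,2),k,d)[:,0]
    T=np.array(c["cam_to_world"]); D=np.c_[p,np.ones(len(p))]@T[:3,:3].T; o=T[:3,3]
    z=np.broadcast_to(z,len(p))
    return o+D*((z-o[2])/D[:,2])[:,None]
def proj(c,P):
    k,d=K(c); T=np.linalg.inv(np.array(c["cam_to_world"]))
    return cv2.projectPoints(np.array(P,float).reshape(-1,3),T[:3,:3],T[:3,3],k,d)[0][:,0]
E
python3 - <<'E'
from h import *
for n in("top","side"):
    c=r.camera(n); cv2.imwrite(f"pics/{n}0.png",c["image"]); print(n,{k:v for k,v in c.items() if k!="image"})
print(r.read_state())
E
```

```text
pics
top {'vertical_fov': 42.40635323621839, 'cx': 317.78901295367064, 'cy': 244.72376704898988, 'k1': -0.07435885974871997, 'cam_to_world': array([[-0.01932991, -0.98418496,  0.17608611,  0.38309711],
       [-0.9997023 ,  0.01640298, -0.01806273,  0.22103395],
       [ 0.01488873, -0.17638284, -0.98420903,  1.21949917],
       [ 0.        ,  0.        ,  0.        ,  1.        ]])}
side {'vertical_fov': 55.17234054318448, 'cx': 313.5890139330919, 'cy': 249.43424588145618, 'k1': -0.09057157717882809, 'cam_to_world': array([[-0.87216607, -0.31320368,  0.37580554,  0.26698195],
       [-0.48899368,  0.58097252, -0.65065821,  0.74814324],
       [-0.01454415, -0.75124855, -0.65985914,  0.66537147],
       [ 0.        ,  0.        ,  0.        ,  1.        ]])}
{'time': 0.1, 'joint_positions': array([-1.35458339,  0.33279674, -0.06473472,  1.4608345 ,  0.02159163,
        1.3498864 , -0.08852119]), 'joint_vel': array([-0.00079187, -0.00143232,  0.00021321, -0.0043051 , -0.00146669,
        0.00058985,  0.00152119]), 'joint_torque': array([ 1.89378625e-03, -6.24540925e+01,  2.47568625e-02, -3.90709269e+01,
       -6.13774289e-02,  3.66567064e-02,  7.64003380e-05]), 'ee_pos': array([0.14774404, 0.60694372, 0.22185193]), 'eef_rot': array([ 1.19108739e-01,  9.92881025e-01, -6.12396552e-04, -5.58405003e-05]), 'ft_force': array([-0.71475737,  0.54753591,  0.50327106]), 'torque': array([ 0.00415579,  0.01746418, -0.01417048]), 'grip_force': 0.0, 'width': 0.08682545960053085}
```

View pics/top0.png

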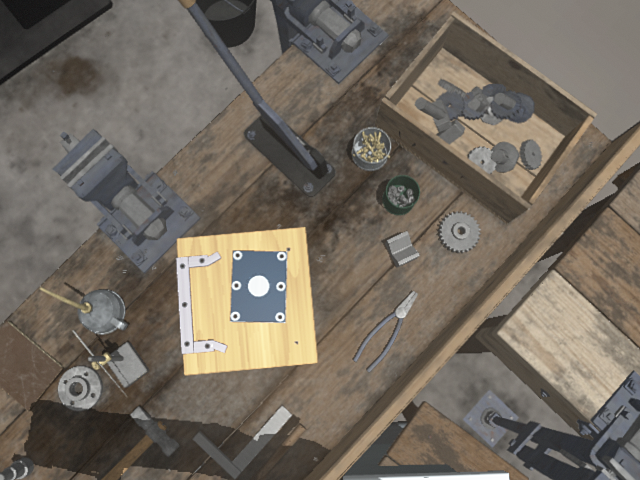

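View pics/side0.png

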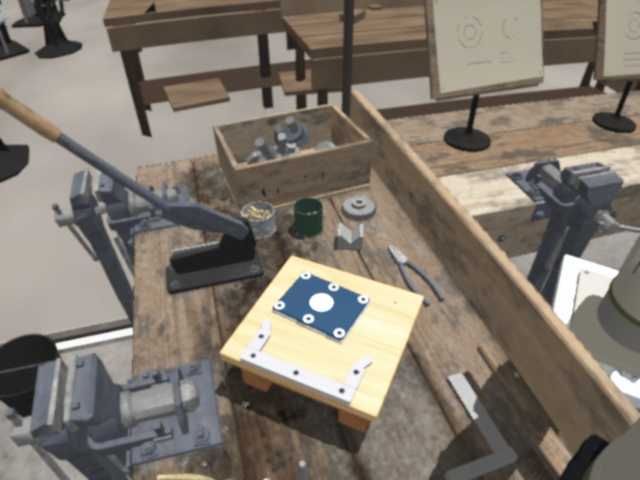

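The top view shows the board at about (178..317, 228..374), with the nest on its left and the cover at about (230..287, 251..322). The tin is at (401,195), the V-block at (402,248) and a press lever at (300,160). The side view agrees with this.

```bash
cat > meas.py <<'E'
from h import *
c=r.camera("top"); im=c["image"].astype(int); b,g,rd=im[...,0],im[...,1],im[...,2]
def rect(m,z):
    m=cv2.morphologyEx(m.astype(np.uint8),cv2.MORPH_CLOSE,np.ones((9,9)))
    cs=max(cv2.findContours(m,0,1)[0],key=cv2.contourArea)[:,0]
    P=onplane(c,cs,z)[:,:2]
    q=cv2.minAreaRect((P*1000).astype(np.float32)); return q,cv2.boxPoints(q)
print("board corners",onplane(c,[(178,238),(304,228),(317,362),(184,374)],.1).round(4)[:,:2])
m=(rd>180)&(b<190)&(rd-b>30); w=np.zeros_like(m); w[215:385,165:330]=1
print("board",rect((m|((b>60)&(b<110)&(rd<75)&(b-rd>15)))&w,.1))
m=(b-rd>12)&(b<130); w[:]=0; w[235:340,220:300]=1
print("cover",rect(m&w,.112))
print("tin rim",onplane(c,[(401,195)],.08),"v",onplane(c,[(402,248)],.038), "press", onplane(c,[(330,170),(315,185)],.03))
E
python3 meas.py
```

```text
board corners [[0.6003 0.4579]
 [0.6152 0.2254]
 [0.371  0.206 ]
 [0.3538 0.4429]]
board (((484.9326171875, 333.56292724609375), (249.10540771484375, 238.04629516601562), 4.310686111450195), array([[351.78592, 442.88742],
       [369.67862, 205.51451],
       [618.07935, 224.23843],
       [600.18665, 461.61133]], dtype=float32))
cover (((552.7987670898438, 337.96612548828125), (51.311946868896484, 100.43612670898438), 43.99177169799805), array([[499.46164, 356.27548],
       [569.22003, 284.0178 ],
       [606.13586, 319.65677],
       [536.3775 , 391.91446]], dtype=float32))
tin rim [[0.68060222 0.03964017 0.08      ]] v [[0.58527699 0.0356658  0.038     ]] press [[0.74728086 0.17185146 0.03      ]
 [0.71667887 0.20241816 0.03      ]]
```

```bash
cat >> h.py <<'E'
BC=np.array([.485,.3336]); BY=1.646
Bx=np.array([np.cos(BY),np.sin(BY)]); By=np.array([-Bx[1],Bx[0]])
def b2w(x,y,z): return np.r_[BC+x*Bx+y*By,z]
def w2b(p): d=np.asarray(p)[...,:2]-BC; return np.stack([d@Bx,d@By],-1)
def tool(zdir,ydir):
    z=np.array(zdir,float);z/=np.linalg.norm(z); y=np.array(ydir,float); y-=z*(y@z); y/=np.linalg.norm(y)
    return R.from_matrix(np.c_[np.cross(y,z),y,z])
def rows(p0,R0,wps,g):
    """wps: list of (pos,Rot,n) ; straight interpolation, rows in tool axes, rounded"""
    out=[];p=np.array(p0,float);Rc=R0
    for P,Q,n in wps:
        pa,Ra=p.copy(),Rc; rv=(Ra.inv()*Q).as_rotvec()
        for i in range(1,n+1):
            pt=pa+(P-pa)*i/n; Rt=Ra*R.from_rotvec(rv*i/n)
            s=(Rc.inv().apply(pt-p)*100).round(2); w=(Rc.inv()*Rt).as_rotvec().round(4)
            out.append([s.tolist(),w.tolist(),g]); p=p+Rc.apply(s/100); Rc=Rc*R.from_rotvec(w)
    return out
E
python3 - <<'E'
from h import *
c=r.camera("top")
P=onplane(c,[(232,251),(287,251),(285,322),(230,320)],.112); print(P.round(4)); print(w2b(P).round(4),w2b(P).mean(0))
e=P[1]-P[2]; print("yaw",np.arctan2(*( (P[0]+P[3]-P[1]-P[2])[[1,0]])))
print("obst",w2b(np.array([[.6806,.0396],[.585,.0357]])))
s=r.read_state(); print(R.from_quat(s["eef_rot"]).as_matrix().round(3))
E
```

```text
[[0.5723 0.3566 0.112 ]
 [0.5706 0.2568 0.112 ]
 [0.4425 0.2618 0.112 ]
 [0.4477 0.3597 0.112 ]]
[[ 0.0164 -0.0887]
 [-0.083  -0.0796]
 [-0.0684  0.0478]
 [ 0.0288  0.0353]] [-0.0265674 -0.0213249]
yaw 1.5361592908386144
obst [[-0.307865   -0.1729581 ]
 [-0.30457128 -0.07733529]]
[[-0.972  0.237 -0.   ]
 [ 0.237  0.972 -0.001]
 [-0.    -0.001 -1.   ]]
```

```bash
python3 - <<'E'
from h import *
s=r.read_state(); 
Q=tool([0,0,-1],np.r_[-By,0])
P=b2w(.047,-.018,.16); print(P)
for x in rows(s["ee_pos"],R.from_quat(s["eef_rot"]),[(P,Q,13)],60): print(x)
E
```

```text
[0.49941788 0.38181955 0.16      ]
[[-3.04, -1.04, 0.48], [-0.0001, 0.0, 0.0967], 60]
[[-3.12, -0.75, 0.48], [-0.0, 0.0001, 0.0966], 60]
[[-3.18, -0.44, 0.47], [-0.0001, 0.0, 0.0967], 60]
[[-3.21, -0.13, 0.48], [-0.0, 0.0001, 0.0967], 60]
[[-3.21, 0.18, 0.48], [-0.0001, 0.0, 0.0967], 60]
[[-3.17, 0.49, 0.48], [-0.0, 0.0, 0.0966], 60]
[[-3.12, 0.79, 0.48], [-0.0001, 0.0001, 0.0967], 60]
[[-3.02, 1.09, 0.47], [-0.0, 0.0, 0.0967], 60]
[[-2.9, 1.38, 0.48], [-0.0001, 0.0001, 0.0967], 60]
[[-2.76, 1.65, 0.48], [-0.0, 0.0, 0.0966], 60]
[[-2.58, 1.9, 0.48], [-0.0001, 0.0001, 0.0967], 60]
[[-2.39, 2.15, 0.47], [-0.0, -0.0, 0.0967], 60]
[[-2.17, 2.37, 0.48], [-0.0001, 0.0, 0.0967], 60]
```

Call:
move_arm:
  targets:
    - [[-3.04,-1.04,0.48],[0,0,0.0967],60]
    - [[-3.12,-0.75,0.48],[0,0,0.0967],60]
    - [[-3.18,-0.44,0.47],[0,0,0.0967],60]
    - [[-3.21,-0.13,0.48],[0,0,0.0967],60]
    - [[-3.21,0.18,0.48],[0,0,0.0967],60]
    - [[-3.17,0.49,0.48],[0,0,0.0967],60]
    - [[-3.12,0.79,0.48],[0,0,0.0967],60]
    - [[-3.02,1.09,0.47],[0,0,0.0967],60]
    - [[-2.9,1.38,0.48],[0,0,0.0967],60]
    - [[-2.76,1.65,0.48],[0,0,0.0967],60]
    - [[-2.58,1.9,0.48],[0,0,0.0967],60]
    - [[-2.39,2.15,0.47],[0,0,0.0967],60]
    - [[-2.17,2.37,0.48],[0,0,0.0967],60]
    - [[0,0,0],[0,0,0],60]

```text
time: 1.95
ee_pos: [0.5025, 0.3788, 0.1598]
eef_rot: [0.683, 0.73, -0.0, 0.001]
ft_force: [0.5, -0.5, 0.7]
width: 0.0524
grip_force: 0.0
```

```bash
python3 - <<'E'
from h import *
s=r.read_state(); print(s["ee_pos"],s["eef_rot"],s["joint_positions"],s["width"],w2b(s["ee_pos"]),s["ft_force"])
c=r.camera("side"); cv2.imwrite("pics/s1.png",c["image"][120:440,150:550])
E
```

```text
[0.50251458 0.37882742 0.15975346] [ 6.83172909e-01  7.30256042e-01 -4.35578040e-04  8.36782961e-04] [-0.96007112  0.38636021  0.30987342  1.54655707 -0.12040039  1.22833651
 -0.56447557] 0.05244873238118596 [ 0.04378367 -0.02086313] [ 0.46755811 -0.45280202  0.69123281]
```

View pics/s1.png

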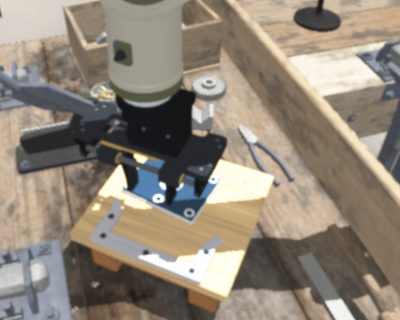

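The gripper is above the gap between the cover and the nest, with the fingers at crop pixels (135..210, 190), behind the cover's back edge. Next I lower the fingers and push the cover towards the front.

Call:
move_arm:
  targets:
    - [[0.4,0,0.9],[0,0,0],60]
    - [[0,0,1.0],[0,0,0],60]
    - [[0,0,1.0],[0,0,0],60]
    - [[0,0,1.0],[0,0,0],60]
    - [[0,0,1.0],[0,0,0],60]
    - [[0,0,0.6],[0,0,0],60]
    - [[0,0,0],[0,0,0],60]
    - [[-0.8,0,0],[0,0,0],60]
    - [[-0.8,0,0],[0,0,0],60]
    - [[-0.8,0,0],[0,0,0],60]
    - [[-0.8,0,0],[0,0,0],60]

```text
time: 3.38
ee_pos: [0.5015, 0.354, 0.1058]
eef_rot: [0.68, 0.733, 0.0, -0.0]
ft_force: [-1.5, 2.3, 0.4]
width: 0.0521
grip_force: 1.5
```

```bash
cat > st.py <<'E'
from h import *
s=r.read_state(); print(s["time"],s["ee_pos"].round(4),s["eef_rot"].round(4),s["joint_positions"].round(3),s["width"].round(4),w2b(s["ee_pos"]).round(4),s["ft_force"].round(1),s["grip_force"])
E
python3 st.py
```

```text
Traceback (most recent call last):
  File "st.py", line 2, in <module>
    s=r.read_state(); print(s["time"],s["ee_pos"].round(4),s["eef_rot"].round(4),s["joint_positions"].round(3),s["width"].round(4),w2b(s["ee_pos"]).round(4),s["ft_force"].round(1),s["grip_force"])
                                                                                                               ^^^^^^^^^^^^^^^^
AttributeError: 'float' object has no attribute 'round'
```

Call:
move_arm:
  targets:
    - [[-0.8,0,0],[0,0,0],60]
    - [[-0.8,0,0],[0,0,0],60]
    - [[-0.8,0,0],[0,0,0],60]
    - [[-0.8,0,0],[0,0,0],60]
    - [[-0.8,0,0],[0,0,0],60]
    - [[-0.8,0,0],[0,0,0],60]
    - [[-0.7,0,0],[0,0,0],60]
    - [[0,0,0],[0,0,0],60]

```text
time: 4.38
ee_pos: [0.5058, 0.2979, 0.1053]
eef_rot: [0.681, 0.733, -0.0, 0.0]
ft_force: [0.5, 1.4, -0.6]
width: 0.0526
grip_force: 0.3
```

```bash
sed -i 's/s\["width"\].round(4)/round(s["width"],4)/' st.py; python3 st.py; python3 - <<'E'
from h import *
for n in("top","side"):
    c=r.camera(n); cv2.imwrite(f"pics/{n}2.png",c["image"])
    # front edge model
a=cv2.imread("pics/top2.png")[200:400,160:340]; b=cv2.imread("pics/side2.png")[220:440,210:450]
cv2.imwrite("pics/m2.png",np.hstack([cv2.resize(a,(396,440)),cv2.resize(b,(400,440),fx=1)]))
E
```

```text
4.375 [0.5058 0.2979 0.1053] [ 6.806e-01  7.327e-01 -5.000e-04  3.000e-04] [-0.88   0.348  0.327  1.721 -0.123  1.094 -0.441] 0.0526 [-0.0372 -0.0181] [ 0.5  1.4 -0.6] 0.3108048252761364
```

View pics/m2.png

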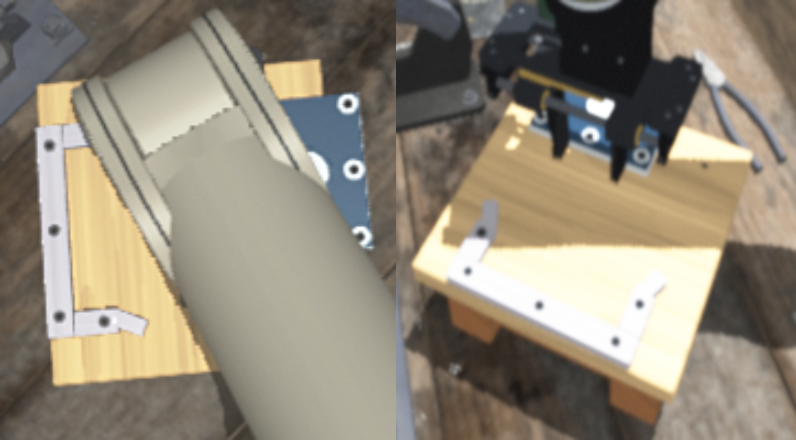

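In the left crop the cover's front corners are at about (358,92) and (372,248), so it already overhangs. I'll measure how far.

```bash
python3 - <<'E'
from h import *
c=r.camera("top")
P=onplane(c,[(322.7,241.8),(329.1,312.7)],.112);print(w2b(P).round(4),P.round(4))
P=onplane(c,[(304.5,228)],.1);print(w2b(P))
E
```

```text
[[-0.1492 -0.0905]
 [-0.1482  0.0386]] [[0.5865 0.1917 0.112 ]
 [0.4576 0.1829 0.112 ]]
[[-0.11864445 -0.12160385]]
```

Call:
move_arm:
  targets:
    - [[-0.6,0,0],[0,0,0],60]
    - [[-0.5,0,0],[0,0,0],60]
    - [[0,0,0],[0,0,0],60]
    - [[0.8,0,0],[0,0,0],60]
    - [[0.7,0,0],[0,0,0],60]
    - [[0,0,-3],[0,0,0],100]
    - [[0,0,-5],[0,0,0],100]
    - [[0,0,-5],[0,0,0],100]
    - [[-3,0,-3],[0,0,0],100]
    - [[-5,0,0],[0,0,0],100]
    - [[-5,0,0],[0,0,0],100]

```text
time: 5.9
ee_pos: [0.5152, 0.1729, 0.2659]
eef_rot: [0.68, 0.733, 0.0, 0.0]
ft_force: [1.1, 0.5, -0.2]
width: 0.0865
grip_force: 0.0
```

```bash
python3 st.py; cat > kin.py <<'E'
from h import *
import itertools
from scipy.optimize import least_squares
s=r.read_state()
D=[([-1.35458339,0.33279674,-0.06473472,1.4608345,0.02159163,1.3498864,-0.08852119],[0.14774404,0.60694372,0.22185193],[1.19108739e-01,9.92881025e-01,-6.12e-04,-5.58e-05]),
([-0.96007112,0.38636021,0.30987342,1.54655707,-0.12040039,1.22833651,-0.56447557],[0.50251458,0.37882742,0.15975346],[.683172909,.730256,-.000436,.000837]),
([-.88,.348,.327,1.721,-.123,1.094,-.441],[.5058,.2979,.1053],[.6806,.7327,-.0005,.0003]),
(s["joint_positions"],s["ee_pos"],s["eef_rot"])]
def fk(q,L,S):
    h,a,b,c,e1,e2=L
    T=R.identity();p=np.array([0,0,h])
    T=T*R.from_euler('z',S[0]*q[0])*R.from_euler('y',q[1]); p=p+T.apply([e1,0,a])
    T=T*R.from_euler('z',S[1]*q[2])*R.from_euler('y',q[3]); p=p+T.apply([e2,0,b])
    T=T*R.from_euler('z',S[2]*q[4])*R.from_euler('y',q[5])*R.from_euler('z',S[3]*q[6]); p=p+T.apply([0,0,c])
    return p,T
if __name__=="__main__":
  for S in itertools.product([1,-1],repeat=4):
    err=[]
    offs=[]
    for q,p,o in D:
        _,T=fk(q,[0]*6,S); offs.append((T.inv()*R.from_quat(o)))
    e=max((offs[0].inv()*x).magnitude() for x in offs)
    if e<.1:
        f=lambda L:np.concatenate([fk(q,L,S)[0]-p for q,p,o in D])
        z=least_squares(f,[.3,.4,.4,.25,0,0]); print(S,e,offs[0].as_rotvec(),z.x.round(4),abs(z.fun).max())
E
python3 kin.py
```

```text
5.9 [0.5152 0.1729 0.2659] [6.797e-01 7.335e-01 4.000e-04 2.000e-04] [-0.787  0.126  0.42   1.634 -0.052  1.392 -0.285] 0.0865 [-0.1625 -0.018 ] [ 1.1  0.5 -0.2] 0.0
(-1, -1, -1, -1) 0.0005140420754234418 [-6.46667467e-07 -6.18179898e-07  1.57079633e+00] [12.0563  0.5327  0.5757 12.2522 -0.1095 -0.0183] 0.05071075561195784
```

```bash
python3 - <<'E'
from h import *
s=r.read_state(); p,Q=s["ee_pos"],R.from_quat(s["eef_rot"])
P=b2w(-.24,-.005,.25)
Q1=Q*R.from_rotvec([0,1.0,0])
for x in rows(p,Q,[(P,Q1,7)],100): print(x)
E
```

```text
[[-1.11, -0.19, 0.23], [0.0, 0.1429, 0.0], 100]
[[-1.13, -0.18, 0.06], [0.0, 0.1428, -0.0], 100]
[[-1.12, -0.19, -0.09], [0.0, 0.1429, -0.0], 100]
[[-1.1, -0.19, -0.26], [0.0, 0.1428, -0.0], 100]
[[-1.06, -0.19, -0.4], [0.0, 0.1429, -0.0], 100]
[[-0.98, -0.18, -0.56], [0.0, 0.1428, -0.0], 100]
[[-0.9, -0.19, -0.69], [0.0, 0.1429, 0.0], 100]
```

Call:
move_arm:
  targets:
    - [[-1.11,-0.19,0.23],[0,0.1429,0],100]
    - [[-1.13,-0.18,0.06],[0,0.1428,0],100]
    - [[-1.12,-0.19,-0.09],[0,0.1429,0],100]
    - [[-1.1,-0.19,-0.26],[0,0.1428,0],100]

```text
time: 6.4
ee_pos: [0.5113, 0.1289, 0.2573]
eef_rot: [0.652, 0.703, 0.194, -0.207]
ft_force: [0.5, 1.1, -1.2]
width: 0.0871
grip_force: 0.0
```

```bash
python3 st.py|tee -a log.txt
```

```text
6.4 [0.5113 0.1289 0.2573] [ 0.6518  0.7031  0.1942 -0.2075] [-0.488  0.135  0.571  1.773 -0.652  1.4    0.321] 0.0871 [-0.2061 -0.0109] [ 0.5  1.1 -1.2] 0.0
```

Call:
move_arm:
  targets:
    - [[-1.06,-0.19,-0.4],[0,0.1429,0],100]
    - [[-0.98,-0.18,-0.56],[0,0.1428,0],100]
    - [[-0.9,-0.19,-0.69],[0,0.1429,0],100]

```text
time: 6.78
ee_pos: [0.5083, 0.0951, 0.2501]
eef_rot: [0.596, 0.643, 0.328, -0.352]
ft_force: [0.9, 0.7, 0.5]
width: 0.0872
grip_force: 0.0
```

```bash
python3 st.py|tee -a log.txt
```

```text
6.775 [0.5083 0.0951 0.2501] [ 0.5958  0.6429  0.328  -0.3523] [-0.225  0.362  0.61   1.802 -1.048  1.685  0.73 ] 0.0872 [-0.2396 -0.0053] [0.9 0.7 0.5] 0.0
```

```bash
cat > kin2.py <<'E'
from h import *
from kin import D
from scipy.optimize import least_squares
D=D[:3]+[([-.787,.126,.42,1.634,-.052,1.392,-.285],[.5152,.1729,.2659],0),
([-0.488,0.135,0.571,1.773,-0.652,1.4,0.321],[.5113,.1289,.2573],0),
([-0.225,0.362,0.61,1.802,-1.048,1.685,0.73],[.5083,.0951,.2501],0)]
def fk(q,L):
    h,e0,a,b,c,e1,e2,e3,y0,y1,y2=L
    z=lambda t:R.from_euler('z',-t); y=lambda t:R.from_euler('y',t)
    T=z(q[0]); p=np.array([0,0,h])+T.apply([e0,y0,0])
    T=T*y(q[1])*R.identity(); p=p+T.apply([e1,y1,a])
    T=T*z(q[2])*y(q[3]); p=p+T.apply([e2,y2,b])
    T=T*z(q[4])*y(q[5]); p=p+T.apply([e3,0,c])
    return p,T*z(q[6])*R.from_euler('z',np.pi/2)
def fit():
    f=lambda L:np.r_[np.concatenate([fk(q,L)[0]-p for q,p,o in D]),.003*(L-[.3,0,.4,.4,.25]+0 if 0 else .003*(L-np.array([.3,0,.4,.4,.25,0,0,0,0,0,0])))]
    z=least_squares(f,[.3,0,.4,.4,.25,0,0,0,0,0,0]); return z.x,abs(z.fun[:3*len(D)]).max()
if __name__=="__main__": 
    L,e=fit(); print(L.round(4),e)
E
python3 kin2.py
```

```text
[ 2.586e-01 -4.000e-04  4.473e-01  4.891e-01  3.520e-01  8.000e-04
 -1.000e-03 -7.000e-04 -1.070e-02 -1.050e-02 -2.440e-02] 0.00014971979528899393
```

```bash
cat > ik.py <<'E'
from kin2 import *
L,_=fit()
lo=np.array([-2.6,-.5,-1.47,.16,-1.27,.06,-2.6]);hi=np.array([2.6,2.12,1.34,2.42,4.41,2.06,2.6])
def ik(P,Q,q0,w=1e-3):
    def f(q):
        p,T=fk(q,L); return np.r_[(p-P)*10,(Q.inv()*T).as_rotvec()*3,w*(q-q0)]
    m=.03
    z=least_squares(f,np.clip(q0,lo+m+.01,hi-m-.01),bounds=(lo+m,hi-m)); return z.x,np.abs(z.fun[:6]).max()
def pts(q):
    z=lambda t:R.from_euler('z',-t); y=lambda t:R.from_euler('y',t)
    T=z(q[0])*y(q[1]); e=np.array([0,0,L[0]])+T.apply([0,0,L[2]]); return e, e+(T*z(q[2])*y(q[3])).apply([0,0,L[3]])
E
python3 - <<'E'
from ik import *
rng=np.random.default_rng(0)
qn=np.array([-0.225,0.362,0.61,1.802,-1.048,1.685,0.73])
for nm,P in (("grasp",b2w(-.128,-.005,.106)),("high",b2w(-.2,-.005,.25))):
  for s in(1,-1):
    Q=tool(np.r_[Bx,0],[0,0,s]); got=[]
    for k in range(40):
        q,e=ik(P,Q,qn if k==0 else rng.uniform(lo,hi))
        if e<2e-2 and not any(abs(q-g).max()<.35 for g in got):
            got.append(q); el,wr=pts(q); print(nm,s,q.round(2),round(e,4),"elb",el.round(2),"wr",wr.round(2))
E
```

```text
grasp 1 [ 0.64  0.94 -0.53  1.83 -1.04  1.39  2.57] 0.0 elb [ 0.29 -0.21  0.52] wr [ 0.54 -0.11  0.12]
grasp 1 [ 1.14  1.46 -1.22  1.81 -0.25  1.04  2.  ] 0.0 elb [ 0.19 -0.4   0.31] wr [ 0.55 -0.13  0.13]
grasp 1 [ 1.23  1.77 -1.44  1.8   0.18  1.05  1.66] 0.0 elb [ 0.15 -0.41  0.17] wr [ 0.55 -0.14  0.13]
grasp -1 [ 0.35  0.87 -0.19  1.84 -1.24  1.57 -0.46] 0.0 elb [ 0.32 -0.12  0.55] wr [ 0.54 -0.1   0.11]
grasp -1 [ 0.95  1.17 -0.92  1.81 -0.68  1.16 -0.81] 0.0 elb [ 0.24 -0.33  0.43] wr [ 0.55 -0.12  0.12]
grasp -1 [ 1.23  1.77 -1.44  1.8   0.18  1.05 -1.48] 0.0 elb [ 0.15 -0.41  0.17] wr [ 0.55 -0.14  0.13]
grasp -1 [ 0.67  0.96 -0.57  1.83 -1.01  1.36 -0.59] 0.0 elb [ 0.29 -0.23  0.52] wr [ 0.54 -0.11  0.12]
high 1 [ 0.39  0.61 -0.09  1.83 -1.24  1.78  2.46] 0.0 elb [ 0.24 -0.1   0.62] wr [ 0.55 -0.17  0.25]
high 1 [ 1.29  1.35 -1.44  1.78 -0.26  1.19  1.76] 0.0 elb [ 0.12 -0.42  0.36] wr [ 0.55 -0.2   0.27]
high 1 [ 1.02  0.84 -0.9   1.8  -0.86  1.43  2.22] 0.0 elb [ 0.17 -0.28  0.56] wr [ 0.55 -0.19  0.26]
high -1 [ 0.39  0.61 -0.09  1.83 -1.24  1.78 -0.68] 0.0 elb [ 0.24 -0.1   0.62] wr [ 0.55 -0.17  0.25]
high -1 [ 1.29  1.35 -1.44  1.78 -0.26  1.19 -1.39] 0.0 elb [ 0.12 -0.42  0.36] wr [ 0.55 -0.2   0.27]
high -1 [ 0.74  0.68 -0.53  1.81 -1.07  1.6  -0.78] 0.0 elb [ 0.21 -0.19  0.61] wr [ 0.55 -0.18  0.26]
high -1 [ 1.18  1.04 -1.17  1.79 -0.62  1.3  -1.1 ] 0.0 elb [ 0.15 -0.36  0.48] wr [ 0.55 -0.19  0.27]
```

```bash
cat > plan.py <<'E'
from ik import *
def show(wps,g,q0=None):
    s=r.read_state(); p,Q=s["ee_pos"],R.from_quat(s["eef_rot"])
    o=rows(p,Q,wps,g)
    for i in range(0,len(o),20): print(o[i:i+20])
E
python3 - <<'E'
from plan import *
show([(b2w(-.24,-.005,.25),tool(np.r_[Bx,0],[0,0,1]),13)],100)
E
```

```text
[[[-0.0, -0.0, -0.0], [-0.0341, 0.0342, -0.1172], 100], [[-0.0, -0.0, -0.0], [-0.034, 0.0341, -0.1171], 100], [[-0.01, -0.01, -0.01], [-0.0341, 0.0342, -0.1172], 100], [[0.0, 0.0, 0.0], [-0.0341, 0.0342, -0.1171], 100], [[0.0, -0.0, -0.0], [-0.0341, 0.0341, -0.1172], 100], [[0.0, -0.0, -0.01], [-0.034, 0.0342, -0.1172], 100], [[0.0, -0.01, 0.0], [-0.0341, 0.0342, -0.1171], 100], [[0.0, 0.0, -0.0], [-0.0341, 0.0341, -0.1172], 100], [[0.0, -0.0, -0.0], [-0.034, 0.0342, -0.1171], 100], [[0.0, -0.0, -0.01], [-0.0341, 0.0342, -0.1172], 100], [[0.0, -0.0, -0.0], [-0.0341, 0.0341, -0.1171], 100], [[0.01, -0.01, -0.0], [-0.0341, 0.0342, -0.1172], 100], [[-0.0, 0.0, -0.01], [-0.034, 0.0342, -0.1172], 100]]
```

Call:
move_arm:
  targets:
    - [[0,0,0],[-0.0341,0.0342,-0.1172],100]
    - [[0,0,0],[-0.0341,0.0342,-0.1172],100]
    - [[0,0,0],[-0.0341,0.0342,-0.1172],100]
    - [[0,0,0],[-0.0341,0.0342,-0.1172],100]
    - [[0,0,0],[-0.0341,0.0342,-0.1172],100]
    - [[0,0,0],[-0.0341,0.0342,-0.1172],100]
    - [[0,0,0],[-0.0341,0.0342,-0.1172],100]
    - [[0,0,0],[-0.0341,0.0342,-0.1172],100]
    - [[0,0,0],[-0.0341,0.0342,-0.1172],100]
    - [[0,0,0],[-0.0341,0.0342,-0.1172],100]
    - [[0,0,0],[-0.0341,0.0342,-0.1172],100]
    - [[0,0,0],[-0.0341,0.0342,-0.1172],100]
    - [[0,0,0],[-0.0341,0.0342,-0.1172],100]
    - [[0,0,0],[0,0,0],100]

```text
time: 8.52
ee_pos: [0.508, 0.0957, 0.2489]
eef_rot: [-0.026, 0.708, 0.705, -0.028]
ft_force: [0.2, -0.5, 0.1]
width: 0.087
grip_force: 0.0
```

```bash
python3 st.py; python3 - <<'E'
from plan import *
s=r.read_state(); print(R.from_quat(s["eef_rot"]).as_matrix().round(3)); print(pts(s["joint_positions"]))
c=r.camera("top"); cv2.imwrite("pics/top3.png",c["image"])
E
```

```text
8.525 [0.508  0.0957 0.2489] [-0.0258  0.7078  0.7053 -0.0281] [ 0.321  0.64   0.059  1.784 -1.245  1.88   2.48 ] 0.087 [-0.239  -0.0051] [ 0.2 -0.5  0.1] 0.0
[[-0.997  0.003 -0.076]
 [-0.076  0.004  0.997]
 [ 0.003  1.    -0.003]]
(array([ 0.25335024, -0.0841953 ,  0.61749396]), array([ 0.54914285, -0.2120575 ,  0.24956413]))
```

View pics/top3.png

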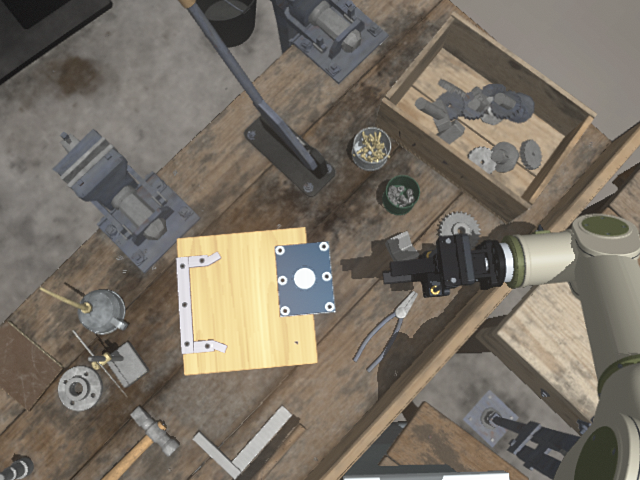

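The arm reached the horizontal pose. The cover is now at (276..335, 242..317), overhanging the board's front edge at about column 312. The gripper is at (340..500, 265). Before lowering I check the bench's front rail and the V-block for clearance.

```bash
python3 - <<'E'
from h import *
c=r.camera("top")
P=onplane(c,[(276,246.5),(329.5,242),(335.5,312),(282,317)],.112); print("cover",w2b(P).round(4),w2b(P).mean(0))
print("V top",onplane(c,[(385,243),(404,266),(418,259),(405,232)],.038).round(3)); 
a=cv2.imread("pics/top0.png")[150:450,360:640]; b=cv2.imread("pics/side0.png")[150:450,350:640]
cv2.imwrite("pics/f.png",np.hstack([cv2.resize(a,(392,420)),cv2.resize(b,(406,420))]))
E
```

```text
cover [[-0.0638 -0.0897]
 [-0.1615 -0.089 ]
 [-0.1597  0.0385]
 [-0.0639  0.0384]] [-0.11222252 -0.02545115]
V top [[0.596 0.068 0.038]
 [0.55  0.033 0.038]
 [0.563 0.005 0.038]
 [0.617 0.028 0.038]]
```

View pics/f.png

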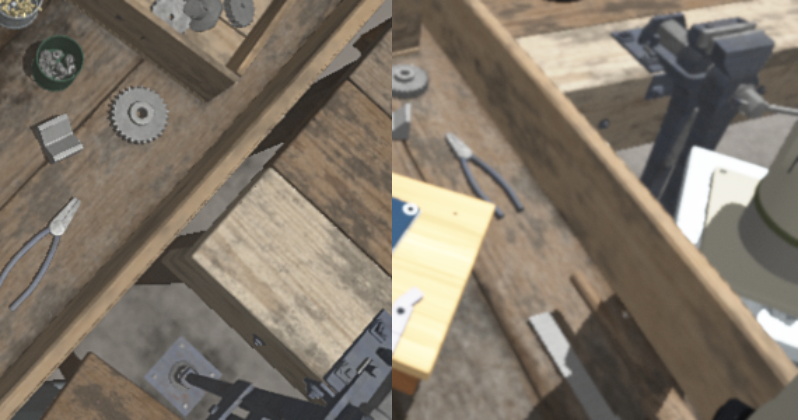

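The V-block's nearest corner is at x 0.55, y 0.03. The rail runs diagonally along the bench front, so I triangulate it using line detection.

```bash
python3 - <<'E'
from h import *
out={}
for n,(x0,y0,x1,y1),ang in(("top",(400,120,640,420),(-1.1,-.6)),("side",(360,90,640,420),(.5,1.1))):
    im=cv2.imread(f"pics/{n}0.png",0); m=np.zeros_like(im); m[y0:y1,x0:x1]=255
    e=cv2.Canny(cv2.GaussianBlur(im,(3,3),0),30,80)&m
    l=cv2.HoughLinesP(e,1,np.pi/360,40,minLineLength=70,maxLineGap=12)
    c=r.camera(n); o=[]
    for a in l[:,0]:
        t=np.arctan2(a[3]-a[1],a[2]-a[0])
        if ang[0]<t<ang[1]:
            k,d=K(c);p=cv2.undistortPoints(a.astype(float).reshape(-1,1,2),k,d)[:,0];T=np.array(c["cam_to_world"])
            D=np.c_[p,[1,1]]@T[:3,:3].T; o.append((a,np.cross(D[0],D[1])/np.linalg.norm(np.cross(D[0],D[1])),T[:3,3]))
    out[n]=o
    print(n,[x[0].tolist() for x in o])
for a,na,oa in out["top"]:
    for b,nb,ob in out["side"]:
        d=np.cross(na,nb); d/=np.linalg.norm(d)
        if abs(d[2])<.06:
            # point on the line at x=.4
            A=np.array([na,nb,[1,0,0]]); x=np.linalg.solve(A,[na@oa,nb@ob,.4]); x2=x+d*(.2/d[0])
            print(a,b,x.round(3),x2.round(3))
E
```

```text
top [[442, 367, 591, 201], [400, 376, 573, 184], [428, 366, 639, 127], [480, 353, 638, 171], [519, 243, 614, 138], [401, 411, 583, 209], [514, 219, 585, 121], [491, 333, 562, 253], [542, 238, 633, 135], [507, 368, 576, 291], [550, 319, 618, 241], [470, 299, 571, 187], [570, 294, 636, 216]]
side [[371, 166, 551, 419], [463, 221, 532, 301], [360, 92, 515, 265], [371, 113, 449, 205], [531, 283, 638, 412], [494, 255, 630, 417], [539, 313, 624, 417], [513, 263, 577, 340], [406, 344, 444, 418], [446, 343, 491, 419], [427, 349, 469, 419], [363, 95, 487, 232], [408, 339, 448, 415], [449, 91, 547, 218], [533, 305, 616, 406], [528, 280, 600, 367]]
[442 367 591 201] [371 166 551 419] [ 0.4   -0.108 -0.101] [ 0.6   -0.31  -0.103]
[442 367 591 201] [463 221 532 301] [ 0.4   -0.061  0.1  ] [ 0.6   -0.263  0.093]
[442 367 591 201] [360  92 515 265] [ 0.4   -0.052  0.137] [ 0.6   -0.253  0.136]
[442 367 591 201] [371 113 449 205] [ 0.4   -0.061  0.099] [ 0.6   -0.261  0.103]
[442 367 591 201] [531 283 638 412] [ 0.4   -0.051  0.14 ] [ 0.6   -0.252  0.143]
[442 367 591 201] [494 255 630 417] [ 0.4   
[... 12264 characters left out ...]
 0.4   -0.231 -0.044] [ 0.6   -0.426 -0.036]
[570 294 636 216] [531 283 638 412] [ 0.4   -0.211  0.014] [ 0.6   -0.407  0.02 ]
[570 294 636 216] [494 255 630 417] [ 0.4   -0.229 -0.036] [ 0.6   -0.427 -0.039]
[570 294 636 216] [539 313 624 417] [ 0.4   -0.233 -0.05 ] [ 0.6   -0.432 -0.051]
[570 294 636 216] [513 263 577 340] [ 0.4   -0.211  0.014] [ 0.6   -0.405  0.025]
[570 294 636 216] [446 343 491 419] [ 0.4   -0.495 -0.808] [ 0.6   -0.688 -0.795]
[570 294 636 216] [363  95 487 232] [ 0.4   -0.212  0.012] [ 0.6   -0.409  0.015]
[570 294 636 216] [533 305 616 406] [ 0.4   -0.232 -0.048] [ 0.6   -0.431 -0.049]
[570 294 636 216] [528 280 600 367] [ 0.4   -0.211  0.016] [ 0.6   -0.405  0.025]
```

The rail is about 0.13 m high, with its inner face along x+y≈0.38. That is too close for a level wrist. I'll pitch the tool down 20° and lift the cover's front edge into the jaws, after checking the reach and the clearance to the rail.

```bash
cat >> plan.py <<'E'
def TQ(ph,s,az=0): 
    d=np.r_[Bx*np.cos(az)+By*np.sin(az),0]*np.cos(ph)-[0,0,np.sin(ph)]; return tool(d,[0,0,s])
def clr(q):
    e,w=pts(q); n=np.array([.7071,.7071,0]); m=9
    for t in np.linspace(0,1,60):
        x=w+(e-w)*t
        for F in([.4,-.026,.13],[.4,-.052,.137]):
            d=x-np.array(F); m=min(m,np.hypot(d@n,d[2]))
    p=fk(q,L)[0]
    return m
E
python3 - <<'E'
from plan import *
rng=np.random.default_rng(0); q0=r.read_state()["joint_positions"]
for ph in(.35,.45):
 for nm,P in (("grasp",b2w(-.128,-.015,.100)),("high",b2w(-.16,-.01,.27))):
  for s in(1,-1):
    got=[]
    for k in range(25):
        q,e=ik(P,TQ(ph,s),q0 if k==0 else rng.uniform(lo,hi))
        if e<2e-2 and not any(abs(q-g).max()<.3 for g in got):
            got.append(q); print(ph,nm,s,q.round(2),"wr",pts(q)[1].round(2),"clr",clr(q).round(3))
E
```

```text
0.35 grasp 1 [ 0.1   0.63  0.05  1.9  -1.21  1.43  2.54] wr [ 0.54 -0.08  0.22] clr 0.11
0.35 grasp 1 [ 1.09  1.16 -1.24  1.85 -0.19  0.94  1.83] wr [ 0.55 -0.1   0.24] clr 0.126
0.35 grasp 1 [ 1.17  1.42 -1.44  1.85  0.2   0.96  1.53] wr [ 0.55 -0.11  0.25] clr 0.118
0.35 grasp -1 [ 0.04  0.63  0.12  1.9  -1.24  1.45 -0.58] wr [ 0.54 -0.08  0.22] clr 0.108
0.35 grasp -1 [ 0.83  0.83 -0.84  1.86 -0.71  1.07 -0.92] wr [ 0.55 -0.09  0.23] clr 0.123
0.35 grasp -1 [ 1.17  1.42 -1.44  1.85  0.2   0.96 -1.61] wr [ 0.55 -0.11  0.25] clr 0.118
0.35 grasp -1 [ 1.03  1.05 -1.13  1.85 -0.37  0.97 -1.17] wr [ 0.55 -0.1   0.24] clr 0.125
0.35 high 1 [ 0.16  0.35  0.04  1.85 -1.14  1.59  2.26] wr [ 0.54 -0.11  0.39] clr 0.26
0.35 high 1 [ 1.12  0.69 -1.18  1.8  -0.63  1.24  1.91] wr [ 0.55 -0.13  0.41] clr 0.274
0.35 high 1 [-0.21  0.38  0.49  1.87 -1.24  1.7   2.32] wr [ 0.53 -0.11  0.39] clr 0.255
0.35 high -1 [-0.04  0.36  0.29  1.86 -1.19  1.65 -0.85] wr [ 0.53 -0.11  0.39] clr 0.257
0.35 high -1 [ 0.6   0.4  -0.48  1.82 -1.    1.46 -0.97] wr [ 0.55 -0.11  0.39] clr 0.265
0.35 high -1 [ 1.04  
[... 1079 characters left out ...]
.22  0.84 -1.44  1.79 -0.32  1.16  1.65] wr [ 0.55 -0.12  0.44] clr 0.31
0.45 high 1 [-0.33  0.34  0.6   1.86 -1.19  1.66  2.27] wr [ 0.53 -0.1   0.42] clr 0.287
0.45 high -1 [-0.07  0.31  0.28  1.85 -1.12  1.58 -0.92] wr [ 0.53 -0.1   0.42] clr 0.291
0.45 high -1 [ 1.22  0.84 -1.44  1.79 -0.32  1.16 -1.5 ] wr [ 0.55 -0.12  0.44] clr 0.31
0.45 high -1 [-0.38  0.35  0.66  1.86 -1.2   1.68 -0.87] wr [ 0.53 -0.1   0.42] clr 0.287
0.45 high -1 [ 0.98  0.49 -0.98  1.79 -0.74  1.3  -1.17] wr [ 0.55 -0.11  0.43] clr 0.303
0.45 high -1 [ 0.22  0.3  -0.05  1.83 -1.05  1.52 -0.96] wr [ 0.54 -0.1   0.42] clr 0.294
0.45 high -1 [ 0.66  0.36 -0.56  1.81 -0.92  1.41 -1.05] wr [ 0.55 -0.1   0.43] clr 0.299
```

```bash
python3 - <<'E'
from plan import *
Q=TQ(.35,1)
show([(b2w(-.21,-.015,.13),Q,10),(b2w(-.128,-.015,.100),Q,8)],100)
E
```

```text
[[[-0.11, -1.2, 0.3], [0.0345, -0.0, -0.0003], 100], [[-0.1, -1.18, 0.34], [0.0345, -0.0001, -0.0003], 100], [[-0.1, -1.17, 0.38], [0.0345, -0.0, -0.0003], 100], [[-0.11, -1.16, 0.42], [0.0346, -0.0001, -0.0003], 100], [[-0.1, -1.15, 0.46], [0.0345, 0.0, -0.0003], 100], [[-0.1, -1.12, 0.5], [0.0345, -0.0, -0.0003], 100], [[-0.11, -1.11, 0.54], [0.0345, -0.0001, -0.0003], 100], [[-0.1, -1.09, 0.57], [0.0345, 0.0, -0.0003], 100], [[-0.1, -1.07, 0.62], [0.0345, -0.0, -0.0003], 100], [[-0.1, -1.05, 0.65], [0.0345, -0.0001, -0.0002], 100], [[-0.0, -0.0, 1.09], [0.0, 0.0, -0.0], 100], [[-0.0, -0.0, 1.09], [0.0, 0.0, -0.0], 100], [[-0.0, -0.0, 1.09], [0.0, 0.0, -0.0], 100], [[-0.0, -0.0, 1.09], [0.0, 0.0, -0.0], 100], [[-0.0, -0.01, 1.1], [0.0, 0.0, -0.0], 100], [[-0.0, 0.0, 1.09], [0.0, 0.0, -0.0], 100], [[-0.0, 0.0, 1.09], [0.0, 0.0, -0.0], 100], [[-0.0, 0.0, 1.09], [0.0, 0.0, -0.0], 100]]
```

Call:
move_arm:
  targets:
    - [[-0.11,-1.2,0.3],[0.0345,0,0],100]
    - [[-0.1,-1.18,0.34],[0.0345,0,0],100]
    - [[-0.1,-1.17,0.38],[0.0345,0,0],100]
    - [[-0.11,-1.16,0.42],[0.0346,0,0],100]
    - [[-0.1,-1.15,0.46],[0.0345,0,0],100]
    - [[-0.1,-1.12,0.5],[0.0345,0,0],100]
    - [[-0.11,-1.11,0.54],[0.0345,0,0],100]
    - [[-0.1,-1.09,0.57],[0.0345,0,0],100]
    - [[-0.1,-1.07,0.62],[0.0345,0,0],100]
    - [[-0.1,-1.05,0.65],[0.0345,0,0],100]
    - [[0,0,0],[0,0,0],100]

```text
time: 10.1
ee_pos: [0.5155, 0.126, 0.1295]
eef_rot: [-0.031, 0.819, 0.573, -0.023]
ft_force: [0.7, 0.3, 0.5]
width: 0.0868
grip_force: 0.0
```

```bash
python3 st.py; python3 - <<'E'
from plan import *
s=r.read_state(); print((TQ(.35,1).inv()*R.from_quat(s["eef_rot"])).as_rotvec(),clr(s["joint_positions"]))
show([(b2w(-.128,-.015,.100),TQ(.35,1),8)],100)
E
```

```text
10.1 [0.5155 0.126  0.1295] [-0.0308  0.8187  0.5729 -0.0225] [ 0.194  0.619  0.107  1.827 -1.119  1.562  2.514] 0.0868 [-0.2093 -0.0148] [0.7 0.3 0.5] 0.0
[-0.00044487  0.00155859  0.00113629] 0.11599083628708293
[[[-0.0, 0.0, 1.08], [0.0001, -0.0002, -0.0001], 100], [[-0.01, 0.0, 1.08], [0.0, -0.0002, -0.0002], 100], [[-0.0, 0.0, 1.08], [0.0001, -0.0002, -0.0001], 100], [[-0.01, 0.0, 1.08], [0.0, -0.0002, -0.0002], 100], [[-0.0, 0.01, 1.09], [0.0001, -0.0002, -0.0001], 100], [[-0.0, -0.0, 1.08], [0.0, -0.0002, -0.0002], 100], [[-0.01, -0.0, 1.08], [0.0001, -0.0002, -0.0001], 100], [[0.0, -0.0, 1.08], [0.0, -0.0002, -0.0001], 100]]
```

Call:
move_arm:
  targets:
    - [[0,0,1.08],[0,0,0],100]
    - [[0,0,1.08],[0,0,0],100]
    - [[0,0,1.08],[0,0,0],100]
    - [[0,0,1.08],[0,0,0],100]
    - [[0,0,1.08],[0,0,0],80]
    - [[0,0,1.08],[0,0,0],60]
    - [[0,0,1.08],[0,0,0],50]
    - [[0,0,1.08],[0,0,0],45]
    - [[0,0,0],[0,0,0],45]

```text
time: 11.22
ee_pos: [0.509, 0.2073, 0.1002]
eef_rot: [-0.031, 0.818, 0.573, -0.023]
ft_force: [-1.1, 0.9, -0.0]
width: 0.0454
grip_force: 0.0
```

```bash
python3 st.py; python3 - <<'E'
from plan import *
a=r.camera("top")["image"][200:400,250:450]; b=r.camera("side")["image"][190:390,230:430]
cv2.imwrite("pics/g.png",np.hstack([cv2.resize(a,(400,400)),cv2.resize(b,(400,400))]))
print((TQ(.35,1).inv()*R.from_quat(r.read_state()["eef_rot"])).as_rotvec())
E
```

```text
11.225 [0.509  0.2073 0.1002] [-0.0308  0.8184  0.5734 -0.0227] [ 0.126  0.63   0.019  1.898 -1.201  1.417  2.537] 0.0454 [-0.1277 -0.0145] [-1.1  0.9 -0. ] 0.0
[-0.00083717  0.00049422  0.00121642]
```

View pics/g.png

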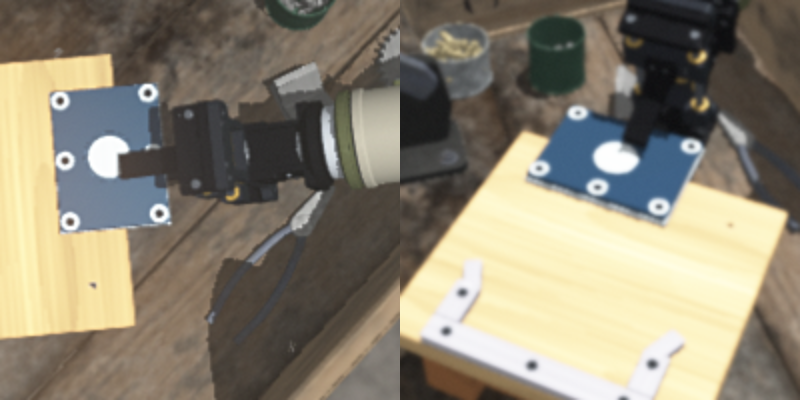

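The upper finger is over the cover at (150,160) in the left crop, and the lower finger is beneath the overhang. Next I lift the front edge and close.

Call:
move_arm:
  targets:
    - [[0,0.45,-0.07],[0,0,0],40]
    - [[0,0.45,-0.07],[0,0,0],40]
    - [[0,0.5,-0.07],[0,0,0],40]
    - [[0,0.5,-0.07],[0,0,0],40]
    - [[0,0.5,-0.07],[0,0,0],40]
    - [[0,0.5,-0.07],[0,0,0],40]
    - [[0,0,0],[0,0,0],33]
    - [[0,0,0],[0,0,0],26]
    - [[0,0,0],[0,0,0],20]
    - [[0,0,0],[0,0,0],14]
  grip_force: 40

```text
time: 12.58
ee_pos: [0.5091, 0.2123, 0.1288]
eef_rot: [-0.03, 0.819, 0.573, -0.022]
ft_force: [0.5, -1.6, -1.1]
width: 0.0154
grip_force: 1.0
```

```bash
python3 st.py
```

```text
12.575 [0.5091 0.2123 0.1288] [-0.0304  0.8186  0.5732 -0.0223] [ 0.117  0.573  0.019  1.905 -1.2    1.428  2.488] 0.0154 [-0.1228 -0.0149] [ 0.5 -1.6 -1.1] 1.0355556523427367
```

Call:
move_arm:
  targets:
    - [[0,0,0],[0,0,0],8]
    - [[0,0,0],[0,0,0],0]
    - [[0,0,0],[0,0,0],0]
    - [[0,0,0],[0,0,0],0]
    - [[0,0,0],[0,0,0],0]
    - [[0,0.5,-0.2],[0,0,0],0]
    - [[0,0.9,-0.3],[0,0,0],0]
  grip_force: 58

```text
time: 13.45
ee_pos: [0.5088, 0.2121, 0.1431]
eef_rot: [-0.03, 0.819, 0.572, -0.023]
ft_force: [0.5, -0.7, -4.2]
width: 0.0116
grip_force: 57.8
```

```bash
python3 st.py;  python3 - <<'E'
from plan import *
a=r.camera("top")["image"][200:400,220:420]; b=r.camera("side")["image"][170:370,230:430]
cv2.imwrite("pics/g2.png",np.hstack([cv2.resize(a,(400,400)),cv2.resize(b,(400,400))]))
E
```

```text
13.45 [0.5088 0.2121 0.1431] [-0.0299  0.8191  0.5725 -0.0227] [ 0.116  0.545  0.02   1.906 -1.196  1.437  2.461] 0.0116 [-0.1229 -0.0146] [ 0.5 -0.7 -4.2] 57.76025680359453
```

View pics/g2.png

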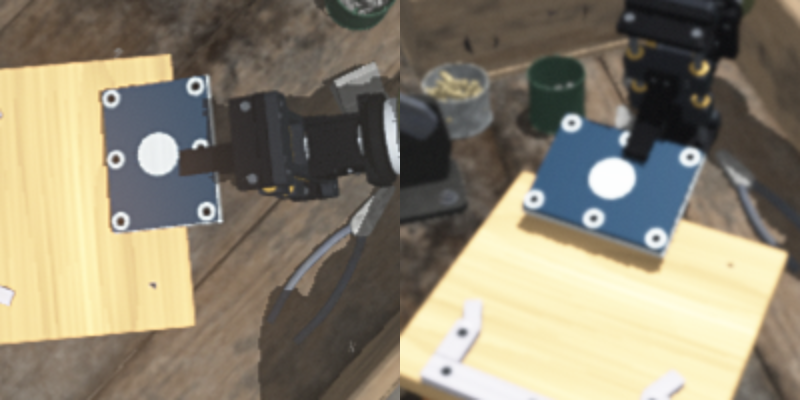

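The cover is held (58 N, width 11.6 mm) with its back edge clear of the board. Now I raise it and roll it half a turn.

```bash
python3 - <<'E'
from plan import *
show([(b2w(-.16,-.012,.28),TQ(.35,1),9)],0)
E
```

```text
[[[0.04, 1.27, -0.9], [0.0, -0.0, -0.0], 0], [[0.03, 1.27, -0.91], [0.0, -0.0, -0.0], 0], [[0.04, 1.28, -0.9], [0.0, -0.0, -0.0], 0], [[0.04, 1.27, -0.91], [0.0, -0.0, -0.0001], 0], [[0.03, 1.27, -0.9], [0.0, -0.0, 0.0], 0], [[0.04, 1.27, -0.91], [0.0, -0.0, 0.0], 0], [[0.04, 1.27, -0.9], [0.0, -0.0, -0.0], 0], [[0.03, 1.28, -0.9], [0.0, -0.0, -0.0], 0], [[0.04, 1.27, -0.91], [0.0, -0.0, -0.0], 0]]
```

Call:
move_arm:
  targets:
    - [[0.04,1.27,-0.9],[0,0,0],0]
    - [[0.04,1.27,-0.9],[0,0,0],0]
    - [[0.04,1.27,-0.9],[0,0,0],0]
    - [[0.04,1.27,-0.9],[0,0,0],0]
    - [[0.04,1.27,-0.9],[0,0,0],0]
    - [[0.04,1.27,-0.9],[0,0,0],0]
    - [[0.04,1.27,-0.9],[0,0,0],0]
    - [[0.04,1.27,-0.9],[0,0,0],0]
    - [[0.04,1.27,-0.9],[0,0,0],0]

```text
time: 14.68
ee_pos: [0.5085, 0.175, 0.28]
eef_rot: [-0.03, 0.819, 0.573, -0.022]
ft_force: [0.8, -0.4, -4.0]
width: 0.0119
grip_force: 57.8
```

Call:
move_arm:
  targets:
    - [[0,0,0],[0,0,0.1],0]
    - [[0,0,0],[0,0,0.15],0]
    - [[0,0,0],[0,0,0.16],0]
    - [[0,0,0],[0,0,0.16],0]
    - [[0,0,0],[0,0,0.17],0]
    - [[0,0,0],[0,0,0.17],0]
    - [[0,0,0],[0,0,0.17],0]
    - [[0,0,0],[0,0,0.17],0]
    - [[0,0,0],[0,0,0.17],0]
    - [[0,0,0],[0,0,0.17],0]
    - [[0,0,0],[0,0,0.17],0]
    - [[0,0,0],[0,0,0.17],0]
    - [[0,0,0],[0,0,0.17],0]
    - [[0,0,0],[0,0,0.17],0]
    - [[0,0,0],[0,0,0.17],0]
    - [[0,0,0],[0,0,0.17],0]
    - [[0,0,0],[0,0,0.17],0]
    - [[0,0,0],[0,0,0.16],0]
    - [[0,0,0],[0,0,0.16],0]
    - [[0,0,0],[0,0,0.0416],0]

```text
time: 17.18
ee_pos: [0.5085, 0.1752, 0.2794]
eef_rot: [0.819, 0.029, -0.023, -0.573]
ft_force: [0.4, 0.3, -4.5]
width: 0.0119
grip_force: 57.7
```

```bash
python3 st.py;  python3 - <<'E'
from plan import *
c=r.camera("top"); cv2.imwrite("pics/top5.png",c["image"])
s=r.read_state(); print((TQ(.35,-1).inv()*R.from_quat(s["eef_rot"])).as_rotvec())
c=r.camera("side"); cv2.imwrite("pics/side5.png",c["image"])
a=cv2.imread("pics/top5.png")[170:390,190:410]
cv2.imwrite("pics/m5.png",cv2.resize(a,(600,600)))
E
```

```text
17.175 [0.5085 0.1752 0.2794] [ 0.8186  0.0293 -0.0232 -0.5732] [-0.035  0.351  0.277  1.847 -1.19   1.651 -0.877] 0.0119 [-0.1597 -0.0115] [ 0.4  0.3 -4.5] 57.69716340873856
[ 0.00103615 -0.0007915   0.00484576]
```

View pics/m5.png

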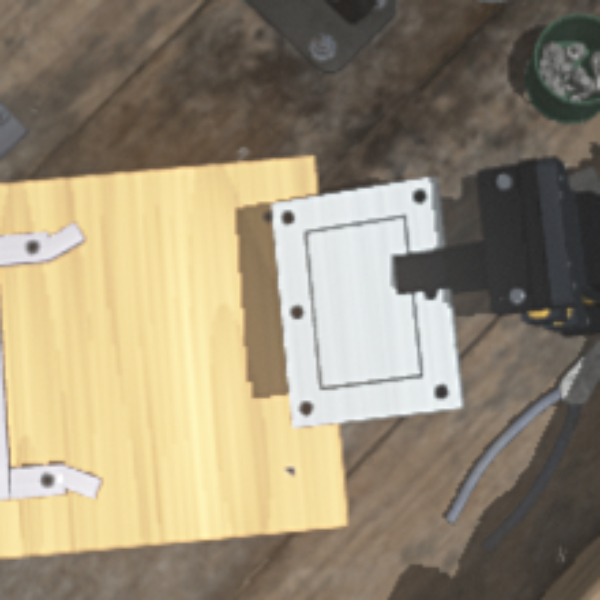

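The cover is flipped, bright joint face with its seal line up. Its corners in the crop are (272,205), (435,178), (463,408) and (293,427). I work out how it sits in the hand.

```bash
python3 - <<'E'
from plan import *
c=r.camera("top"); s=r.read_state(); p=s["ee_pos"]; Q=R.from_quat(s["eef_rot"]); M=Q.as_matrix()
px=np.array([(272,205),(435,178),(463,408),(293,427)])/2.727+[190,170]
up=-M[:,1]; o=p+up*.006
k,d=K(c); u=cv2.undistortPoints(px.reshape(-1,1,2),k,d)[:,0]; T=np.array(c["cam_to_world"])
D=np.c_[u,np.ones(4)]@T[:3,:3].T; t=((o-T[:3,3])@up)/(D@up); P=T[:3,3]+D*t[:,None]
l=Q.inv().apply(P-p); print(l.round(4)); m=l.mean(0); print("centre tool",m, "sizes",np.linalg.norm(l[0]-l[1]),np.linalg.norm(l[1]-l[2]))
dx=(l[0]+l[3]-l[1]-l[2]); print("plate x axis angle in tool (z->x)",np.arctan2(dx[0],dx[2]))
print("tool x in board",M[:2,0]@By)
show([(b2w(-.1225,-.02,.145),TQ(.35,-1),14)],0)
E
```

```text
[[ 0.0515 -0.006   0.0709]
 [ 0.0522 -0.006  -0.0276]
 [-0.0766 -0.006  -0.0296]
 [-0.0765 -0.006   0.0702]]
centre tool [-0.0123472  -0.006       0.02096291] sizes 0.09846143427492139 0.12884976103473028
plate x axis angle in tool (z->x) -0.0032956039818784273
tool x in board -0.9999997487997039
[[[0.06, 0.81, 0.58], [-0.0001, 0.0, -0.0], 0], [[0.06, 0.81, 0.58], [-0.0, 0.0001, -0.0], 0], [[0.06, 0.81, 0.57], [-0.0001, 0.0, -0.0], 0], [[0.06, 0.81, 0.58], [-0.0001, 0.0001, -0.0], 0], [[0.06, 0.81, 0.58], [-0.0, 0.0, -0.0001], 0], [[0.06, 0.81, 0.58], [-0.0001, 0.0001, 0.0], 0], [[0.06, 0.81, 0.58], [-0.0001, 0.0, 0.0], 0], [[0.06, 0.81, 0.57], [-0.0001, 0.0001, 0.0], 0], [[0.06, 0.81, 0.58], [-0.0, 0.0, 0.0], 0], [[0.06, 0.82, 0.58], [-0.0001, 0.0001, -0.0], 0], [[0.06, 0.81, 0.58], [-0.0001, 0.0, -0.0], 0], [[0.07, 0.81, 0.58], [-0.0, 0.0001, -0.0], 0], [[0.06, 0.81, 0.58], [-0.0001, 0.0, -0.0], 0], [[0.06, 0.81, 0.57], [-0.0001, 0.0001, -0.0], 0]]
```

```bash
python3 - <<'E'
from plan import *
Q=TQ(.35,-1)
show([(b2w(-.118,-.0123,.145),Q,12),(b2w(-.118,-.0123,.132),Q,4)],0)
E
```

```text
[[[0.01, 0.93, 0.71], [-0.0001, 0.0001, -0.0], 0], [[0.0, 0.94, 0.71], [-0.0001, 0.0, -0.0], 0], [[0.01, 0.93, 0.71], [-0.0, 0.0001, -0.0], 0], [[0.01, 0.93, 0.71], [-0.0001, 0.0, -0.0], 0], [[0.0, 0.93, 0.71], [-0.0001, 0.0001, -0.0001], 0], [[0.01, 0.94, 0.71], [-0.0001, 0.0, 0.0], 0], [[0.0, 0.93, 0.71], [-0.0001, 0.0001, 0.0], 0], [[0.01, 0.93, 0.71], [-0.0001, 0.0001, 0.0], 0], [[0.01, 0.93, 0.71], [-0.0, 0.0, -0.0], 0], [[0.0, 0.94, 0.71], [-0.0001, 0.0001, -0.0], 0], [[0.01, 0.93, 0.71], [-0.0001, 0.0, -0.0], 0], [[0.01, 0.93, 0.71], [-0.0001, 0.0001, -0.0], 0], [[-0.0, 0.31, 0.11], [0.0, -0.0, -0.0], 0], [[-0.0, 0.3, 0.11], [0.0, -0.0, -0.0], 0], [[-0.0, 0.31, 0.11], [0.0, -0.0, -0.0], 0], [[-0.0, 0.3, 0.11], [0.0, -0.0, -0.0], 0]]
```

Call:
move_arm:
  targets:
    - [[0.01,0.93,0.71],[0,0,0],0]
    - [[0,0.93,0.71],[0,0,0],0]
    - [[0.01,0.93,0.71],[0,0,0],0]
    - [[0.01,0.93,0.71],[0,0,0],0]
    - [[0,0.93,0.71],[0,0,0],0]
    - [[0.01,0.94,0.71],[0,0,0],0]
    - [[0,0.93,0.71],[0,0,0],0]
    - [[0.01,0.93,0.71],[0,0,0],0]
    - [[0.01,0.93,0.71],[0,0,0],0]
    - [[0,0.94,0.71],[0,0,0],0]
    - [[0.01,0.93,0.71],[0,0,0],0]
    - [[0.01,0.93,0.71],[0,0,0],0]
    - [[0,0.31,0.11],[0,0,0],0]
    - [[0,0.3,0.11],[0,0,0],0]
    - [[0,0.31,0.11],[0,0,0],0]
    - [[0,0.3,0.11],[0,0,0],0]
    - [[0,0,0],[0,0,0],0]

```text
time: 19.45
ee_pos: [0.5061, 0.2169, 0.1317]
eef_rot: [0.819, 0.03, -0.022, -0.573]
ft_force: [0.5, 0.3, -4.5]
width: 0.0118
grip_force: 57.7
```

```bash
python3 st.py
```

```text
19.45 [0.5061 0.2169 0.1317] [ 0.8186  0.0304 -0.0221 -0.5732] [ 0.014  0.565  0.131  1.921 -1.246  1.466 -0.635] 0.0118 [-0.118  -0.0122] [ 0.5  0.3 -4.5] 57.69718306779396
```

Call:
move_arm:
  targets:
    - [[0,0.12,0.04],[0,0,0],0]
    - [[0,0.11,0.04],[0,0,0],0]
    - [[0,0,0],[0,0,0],0]
    - [[0,0,0],[0,0,0],16]
    - [[0,0,0],[0,0,0],22]
    - [[0,0,0],[0,0,0],28]
    - [[0,0,0],[0,0,0],34]
    - [[0,0,0],[0,0,0],40]
    - [[0,0.5,0.08],[0,0,0],43]
    - [[0,0.5,0.08],[0,0,0],45]
    - [[0,0.5,0.08],[0,0,0],45]
    - [[0,0.5,0.08],[0,0,0],45]
    - [[0,0.5,0.08],[0,0,0],45]
    - [[0,0.3,0.05],[0,0,0],45]
    - [[0,0,0],[0,0,0],45]

```text
time: 21.32
ee_pos: [0.5064, 0.2115, 0.1014]
eef_rot: [0.819, 0.03, -0.022, -0.573]
ft_force: [0.6, -0.2, -0.2]
width: 0.0391
grip_force: 0.0
```

```bash
python3 st.py; python3 - <<'E'
from plan import *
for n in("top","side"):
    c=r.camera(n); cv2.imwrite(f"pics/{n}6.png",c["image"])
im=cv2.imread("pics/top6.png").astype(int); 
# bright grey mask: low saturation & bright
m=((im.max(2)-im.min(2)<28)&(im.min(2)>170)).astype(np.uint8); w=np.zeros_like(m); w[220:340,235:350]=1
m=cv2.morphologyEx(m*w,cv2.MORPH_OPEN,np.ones((3,3)))
cs=max(cv2.findContours(m,0,1)[0],key=cv2.contourArea)[:,0]
c=r.camera("top"); P=onplane(c,cs,.112)[:,:2]; b=w2b(P); print(b.min(0),b.max(0)); print(cv2.boxPoints(cv2.minAreaRect((b*1000).astype(np.float32))))
E
```

```text
21.325 [0.5064 0.2115 0.1014] [ 0.8186  0.0303 -0.0222 -0.5732] [ 0.033  0.625  0.12   1.914 -1.247  1.453 -0.584] 0.0391 [-0.1234 -0.0121] [ 0.6 -0.2 -0.2] 0.0
[-0.15280444 -0.06627335] [-0.05187735  0.06416984]
[[-152.9742     64.04122 ]
 [-152.26044   -66.46337 ]
 [ -51.708878  -65.91343 ]
 [ -52.422638   64.59116 ]]
```

The cover lies flat again, centred at board (-102, -1) mm and square to the board. I back out and turn the tool to point down.

```bash
python3 - <<'E'
from plan import *
Q=TQ(.35,-1); Qm=tool(np.r_[Bx,0]*np.cos(.8)-[0,0,np.sin(.8)],np.r_[-By,0]); Qd=tool([0,0,-1],np.r_[-By,0])
show([(b2w(-.1234-.085,-.0121,.1014+.031),Q,6),(b2w(-.23,-.005,.23),Qm,13),(b2w(-.21,-.001,.20),Qd,7)],60)
E
```

```text
[[[-0.0, 0.0, -1.51], [-0.0002, 0.0001, -0.0002], 60], [[-0.01, 0.01, -1.51], [-0.0001, 0.0001, -0.0001], 60], [[0.0, 0.0, -1.51], [-0.0002, 0.0, -0.0002], 60], [[-0.0, 0.01, -1.5], [-0.0001, 0.0001, -0.0001], 60], [[-0.0, 0.01, -1.51], [-0.0002, 0.0001, -0.0002], 60], [[-0.01, 0.0, -1.51], [-0.0002, 0.0001, -0.0001], 60], [[-0.05, -0.65, -0.41], [-0.0271, -0.0271, -0.1186], 60], [[0.01, -0.64, -0.43], [-0.0272, -0.0272, -0.1186], 60], [[0.07, -0.62, -0.45], [-0.0271, -0.0271, -0.1186], 60], [[0.13, -0.6, -0.47], [-0.0272, -0.0272, -0.1186], 60], [[0.19, -0.56, -0.49], [-0.0271, -0.0271, -0.1186], 60], [[0.24, -0.53, -0.51], [-0.0271, -0.0272, -0.1186], 60], [[0.29, -0.48, -0.53], [-0.0272, -0.0271, -0.1186], 60], [[0.33, -0.43, -0.55], [-0.0271, -0.0271, -0.1186], 60], [[0.35, -0.37, -0.57], [-0.0272, -0.0272, -0.1186], 60], [[0.39, -0.32, -0.59], [-0.0271, -0.0271, -0.1186], 60], [[0.4, -0.25, -0.61], [-0.0272, -0.0272, -0.1186], 60], [[0.41, -0.18, -0.62], [-0.0271, -0.0271, -0.1187], 60], [[0.41, -0.12, -0.65], [-0.0271, -0.0272, -0.1186], 60], [[-0.09, -0.06, 0.51], [-0.0, -0.1101, 0.0], 60]]
[[[-0.04, -0.06, 0.51], [-0.0, -0.1101, 0.0], 60], [[0.02, -0.05, 0.52], [-0.0, -0.1101, 0.0], 60], [[0.07, -0.06, 0.51], [-0.0, -0.1101, 0.0], 60], [[0.14, -0.06, 0.5], [-0.0, -0.1101, 0.0], 60], [[0.18, -0.06, 0.48], [-0.0, -0.1101, 0.0001], 60], [[0.24, -0.05, 0.45], [-0.0, -0.1102, -0.0], 60]]
```

Call:
move_arm:
  targets:
    - [[0,0,-1.51],[0,0,0],45]
    - [[0,0,-1.51],[0,0,0],45]
    - [[0,0,-1.51],[0,0,0],45]
    - [[0,0,-1.5],[0,0,0],45]
    - [[0,0,-1.51],[0,0,0],60]
    - [[0,0,-1.51],[0,0,0],60]
    - [[-0.05,-0.65,-0.41],[-0.0271,-0.0271,-0.1186],60]
    - [[0.01,-0.64,-0.43],[-0.0272,-0.0272,-0.1186],60]
    - [[0.07,-0.62,-0.45],[-0.0271,-0.0271,-0.1186],60]
    - [[0.13,-0.6,-0.47],[-0.0272,-0.0272,-0.1186],60]
    - [[0.19,-0.56,-0.49],[-0.0271,-0.0271,-0.1186],60]
    - [[0.24,-0.53,-0.51],[-0.0271,-0.0272,-0.1186],60]
    - [[0.29,-0.48,-0.53],[-0.0272,-0.0271,-0.1186],60]
    - [[0.33,-0.43,-0.55],[-0.0271,-0.0271,-0.1186],60]
    - [[0.35,-0.37,-0.57],[-0.0272,-0.0272,-0.1186],60]
    - [[0.39,-0.32,-0.59],[-0.0271,-0.0271,-0.1186],60]
    - [[0.4,-0.25,-0.61],[-0.0272,-0.0272,-0.1186],60]
    - [[0.41,-0.18,-0.62],[-0.0271,-0.0271,-0.1187],60]
    - [[0.41,-0.12,-0.65],[-0.0271,-0.0272,-0.1186],60]

```text
time: 23.85
ee_pos: [0.5075, 0.1041, 0.2305]
eef_rot: [0.629, 0.68, 0.256, -0.275]
ft_force: [-0.8, 0.3, 0.2]
width: 0.0527
grip_force: 0.0
```

Call:
move_arm:
  targets:
    - [[-0.09,-0.06,0.51],[0,-0.1101,0],60]
    - [[-0.04,-0.06,0.51],[0,-0.1101,0],60]
    - [[0.02,-0.05,0.52],[0,-0.1101,0],60]
    - [[0.07,-0.06,0.51],[0,-0.1101,0],60]
    - [[0.14,-0.06,0.5],[0,-0.1101,0],60]
    - [[0.18,-0.06,0.48],[0,-0.1101,0],60]
    - [[0.24,-0.05,0.45],[0,-0.1102,0],60]
    - [[0,0,0],[0,0,0],60]

```text
time: 24.85
ee_pos: [0.5014, 0.1263, 0.2]
eef_rot: [0.678, 0.735, -0.0, -0.001]
ft_force: [-0.1, -1.8, 0.5]
width: 0.0522
grip_force: 0.0
```

```bash
python3 st.py; python3 - <<'E'
from plan import *
Qd=tool([0,0,-1],np.r_[-By,0])
c=r.camera("top"); im=c["image"].astype(int)
m=((im.max(2)-im.min(2)<28)&(im.min(2)>170)).astype(np.uint8); w=np.zeros_like(m); w[220:340,235:350]=1
m=cv2.morphologyEx(m*w,cv2.MORPH_OPEN,np.ones((3,3)))
cs=max(cv2.findContours(m,0,1)[0],key=cv2.contourArea)[:,0]
b=w2b(onplane(c,cs,.112)); print(cv2.boxPoints(cv2.minAreaRect((b*1000).astype(np.float32))))
show([(b2w(-.19,-.001,.1055),Qd,6)],60)
E
```

```text
24.85 [0.5014 0.1263 0.2   ] [ 6.784e-01  7.347e-01 -5.000e-04 -1.200e-03] [-0.28   0.114 -0.058  1.772  0.005  1.258 -0.26 ] 0.0522 [-0.208  -0.0007] [-0.1 -1.8  0.5] 0.0
[[-114.05201    63.366722]
 [-113.27726   -66.20922 ]
 [ -51.651176  -65.84075 ]
 [ -52.425926   63.73519 ]]
[[[0.32, 0.0, 1.58], [-0.0004, -0.0004, 0.0003], 60], [[0.32, 0.01, 1.58], [-0.0003, -0.0004, 0.0003], 60], [[0.33, -0.0, 1.57], [-0.0004, -0.0003, 0.0003], 60], [[0.32, 0.0, 1.58], [-0.0004, -0.0004, 0.0003], 60], [[0.33, 0.0, 1.58], [-0.0003, -0.0004, 0.0003], 60], [[0.32, 0.0, 1.57], [-0.0004, -0.0004, 0.0003], 60]]
```

Call:
move_arm:
  targets:
    - [[0.32,0,1.58],[0,0,0],60]
    - [[0.32,0,1.58],[0,0,0],60]
    - [[0.32,0,1.58],[0,0,0],60]
    - [[0.32,0,1.58],[0,0,0],60]
    - [[0.32,0,1.58],[0,0,0],60]
    - [[0.32,0,1.55],[0,0,0],60]
    - [[0.5,0,0],[0,0,0],60]
    - [[0.8,0,0],[0,0,0],60]
    - [[0.8,0,0],[0,0,0],60]
    - [[0.8,0,0],[0,0,0],60]
    - [[0.8,0,0],[0,0,0],60]
    - [[0.8,0,0],[0,0,0],60]
    - [[0.8,0,0],[0,0,0],60]
    - [[0.8,0,0],[0,0,0],60]
    - [[0.8,0,0],[0,0,0],60]
    - [[0.8,0,0],[0,0,0],60]

```text
time: 26.9
ee_pos: [0.4952, 0.2196, 0.1061]
eef_rot: [0.68, 0.733, -0.0, -0.0]
ft_force: [0.3, -5.0, 3.3]
width: 0.0521
grip_force: 2.7
```

```bash
python3 st.py; python3 - <<'E'
from plan import *
show([(b2w(-.035,-.001,.1055),tool([0,0,-1],np.r_[-By,0]),9)],60)
E
```

```text
26.9 [0.4952 0.2196 0.1061] [ 6.804e-01  7.329e-01 -4.000e-04 -1.000e-04] [-0.398  0.253 -0.118  1.817  0.034  1.074 -0.454] 0.0521 [-0.1144 -0.0016] [ 0.3 -5.   3.3] 2.7003635466098785
[[[0.88, -0.01, 0.01], [-0.0001, 0.0, -0.0001], 60], [[0.89, -0.0, 0.0], [-0.0, 0.0001, -0.0001], 60], [[0.88, -0.01, 0.01], [-0.0001, 0.0, -0.0001], 60], [[0.88, -0.01, 0.01], [-0.0001, 0.0001, -0.0001], 60], [[0.88, -0.01, 0.0], [-0.0001, 0.0, -0.0001], 60], [[0.89, -0.0, 0.01], [-0.0, 0.0, -0.0001], 60], [[0.88, -0.01, 0.01], [-0.0001, 0.0001, -0.0001], 60], [[0.88, -0.01, 0.0], [-0.0001, 0.0, -0.0002], 60], [[0.88, -0.0, 0.01], [-0.0001, 0.0001, -0.0001], 60]]
```

Call:
move_arm:
  targets:
    - [[0.8,0,0],[0,0,0],60]
    - [[0.8,0,0],[0,0,0],60]
    - [[0.8,0,0],[0,0,0],60]
    - [[0.8,0,0],[0,0,0],60]
    - [[0.8,0,0],[0,0,0],60]
    - [[0.8,0,0],[0,0,0],60]
    - [[0.8,0,0],[0,0,0],60]
    - [[0.8,0,0],[0,0,0],60]
    - [[0.8,0,0],[0,0,0],60]
    - [[0.4,0,0],[0,0,0],60]
    - [[0,0,0],[0,0,0],60]

```text
time: 28.28
ee_pos: [0.4892, 0.2961, 0.106]
eef_rot: [0.68, 0.733, -0.0, -0.001]
ft_force: [1.0, -2.7, 2.8]
width: 0.0523
grip_force: 1.4
```

```bash
python3 st.py
```

```text
28.275 [0.4892 0.2961 0.106 ] [ 6.800e-01  7.332e-01 -0.000e+00 -6.000e-04] [-0.494  0.315 -0.154  1.738  0.052  1.092 -0.589] 0.0523 [-0.0377 -0.0014] [ 1.  -2.7  2.8] 1.3959935680031776
```

Call:
move_arm:
  targets:
    - [[0.4,0,0],[0,0,0],60]
    - [[0.4,0,0],[0,0,0],60]
    - [[0.4,0,0],[0,0,0],60]
    - [[0.4,0,0],[0,0,0],60]
    - [[0.3,0,0],[0,0,0],60]
    - [[0,0,0],[0,0,0],60]

```text
time: 29.02
ee_pos: [0.4877, 0.3147, 0.1059]
eef_rot: [0.68, 0.733, -0.0, -0.001]
ft_force: [0.1, -4.0, 3.4]
width: 0.0524
grip_force: 2.1
```

Call:
move_arm:
  targets:
    - [[0.2,0,0],[0,0,0],60]
    - [[0.2,0,0],[0,0,0],60]
    - [[0,0,0],[0,0,0],60]

```text
time: 29.4
ee_pos: [0.4874, 0.3186, 0.1059]
eef_rot: [0.68, 0.733, -0.0, -0.001]
ft_force: [0.2, -4.2, 4.1]
width: 0.0521
grip_force: 2.4
```

```bash
python3 st.py
```

```text
29.4 [0.4874 0.3186 0.1059] [ 6.801e-01  7.331e-01 -3.000e-04 -6.000e-04] [-0.522  0.337 -0.162  1.71   0.059  1.1   -0.626] 0.0521 [-0.0151 -0.0012] [ 0.2 -4.2  4.1] 2.3954901471734047
```

TCP is at board x -15 mm. I keep pushing until the force shows the back stop.

Call:
move_arm:
  targets:
    - [[0.15,0,0],[0,0,0],60]
    - [[0.15,0,0],[0,0,0],60]
    - [[0,0,0],[0,0,0],60]

```text
time: 29.78
ee_pos: [0.4871, 0.3216, 0.1059]
eef_rot: [0.68, 0.733, -0.0, -0.001]
ft_force: [0.6, -5.5, 3.7]
width: 0.0521
grip_force: 2.5
```

Call:
move_arm:
  targets:
    - [[0.12,0,0],[0,0,0],60]
    - [[0.12,0,0],[0,0,0],60]
    - [[0,0,0],[0,0,0],60]

```text
time: 30.15
ee_pos: [0.4872, 0.3217, 0.1058]
eef_rot: [0.681, 0.733, -0.002, 0.0]
ft_force: [-1.4, -12.6, 8.1]
width: 0.0521
grip_force: 6.2
```

```bash
python3 st.py
```

```text
30.15 [0.4872 0.3217 0.1058] [ 6.806e-01  7.326e-01 -1.700e-03  2.000e-04] [-0.528  0.342 -0.162  1.703  0.062  1.104 -0.635] 0.0521 [-0.012  -0.0013] [ -1.4 -12.6   8.1] 6.224548369646072
```

The push has stalled against the stop with force rising to 12.6 N. I press a little more, then back off, rise and look.

Call:
move_arm:
  targets:
    - [[0.12,0,0],[0,0,0],60]
    - [[0,0,0],[0,0,0],60]
    - [[0,0,0],[0,0,0],60]
    - [[-0.6,0,0],[0,0,0],60]
    - [[-1.2,0,0],[0,0,0],60]
    - [[-1.5,0,-0.5],[0,0,0],60]
    - [[-1,0,-4],[0,0,0],60]
    - [[-4,0,-5],[0,0,0],60]
    - [[-5,0,-4],[0,0,0],60]
    - [[-5.5,0,-1],[0,0,0],60]
    - [[-5.5,0,-1],[0,0,0],60]
    - [[-5.5,0,0],[0,0,0],60]
    - [[-5.5,0,0],[0,0,0],60]
    - [[0,0,0],[0,0,0],60]

```text
time: 31.9
ee_pos: [0.5129, -0.0298, 0.2587]
eef_rot: [0.683, 0.731, -0.0, -0.0]
ft_force: [-0.1, 0.4, -0.0]
width: 0.0522
grip_force: 0.0
```

```bash
python3 st.py; python3 - <<'E'
from plan import *
c=r.camera("top"); im=c["image"]
d=im.copy()
h=[b2w(.048+x,y,.112) for x,y in((-.05,-.065),(-.05,.065),(.05,.065),(.05,-.065))]
print(proj(c,h).round(1))
e=r.camera("side"); print(proj(e,h).round(1))
b=e["image"][200:440,200:440]
cv2.imwrite("pics/fin.png",np.hstack([cv2.resize(d[210:390,160:340],(400,400),interpolation=cv2.INTER_CUBIC),cv2.resize(b,(400,400))]))
E
```

```text
31.9 [ 0.5129 -0.0298  0.2587] [ 6.829e-01  7.306e-01 -2.000e-04 -3.000e-04] [-0.122  0.066  0.096  1.701 -0.007  1.376  0.042] 0.0522 [-0.3644 -0.0006] [-0.1  0.4 -0. ] 0.0
[[243.1 263. ]
 [248.5 335.2]
 [192.3 340.3]
 [187.9 268. ]]
[[290.3 304. ]
 [366.3 330.1]
 [341.2 382.1]
 [259.4 350.2]]
```

View pics/fin.png

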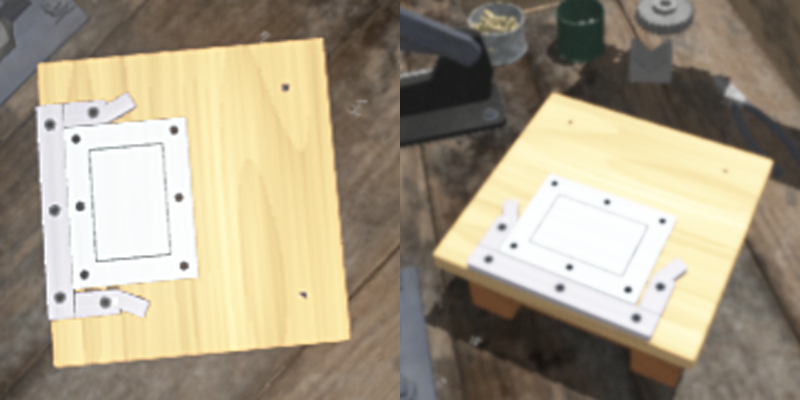

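The cover is bright side up and flush against the back stop between the cheeks. Its front corners are at crop (185,117) and (197,277), against a predicted (185,118) and (197,278). The tin and V-block have not moved.

```bash
python3 -c "
from bench import r
print(r.close_job())"
```

```text
the job is handed in; nothing more can be done
None
```

The cover is turned over with its bright joint face up and pushed fully home in the nest, and the job was handed in at about 32 s; the tin and V-block were not disturbed and the cover did not fall.

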